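Fetch the biscuit stamp from the pink caddy

TASK

Open wide only the pink-lidded caddy in the row and draw the biscuit stamp straight out of its sloping nest, leaving the two brown packing blocks beside it in their places. Set it down gently, foot down and upright, on the middle of the round pastry board, let go, then shut the pink lid fully again. Leave the other two lids shut, and do not disturb the mug, the jar and the fruit bowl.

Things in the scene. Friction and masses are not known exactly. Their poses are not given: they have to be found in the camera images.
- rack: Dark wooden rack, fixed, 446 mm along its y, 130 mm deep; origin on the table under its middle, x away from the robot at yaw 0. Carries three alike white caddies 146 mm apart along y in random order, with a pink, a green and a grey lid. They slope up 0.5 rad (28.6 degrees) away from the robot, so lids and contents face up and towards the robot.
- pink_nest: Sloping white box of the pink caddy, fixed. Origin at the middle of its inner floor, 52 mm above the table; x up the slope (away from the robot), y along the row, z square to the floor: up, leaning 0.5 rad towards the robot. Inside 106 (x) by 120 (y) by 60 mm deep (z); walls and floor 6 mm.
- pink_hinge (a point): Middle of the pink lid's hinge line, fixed: nest x = 59, y = 0, z = 64 mm, line parallel to nest y. At lid value q the middle of the T-bar is at nest x = 59 - 104 cos q + 36 sin q, y = 0, z = 64 + 104 sin q + 36 cos q (mm). The lid is 118 by 132 by 7 mm.
- pink_bar (a point): Middle of the T-bar grip near the lower front edge of the pink lid (moves with the lid). Dark cylinder 36 mm long along y, 18 mm in diameter, flat ends, on a 12 by 14 mm stem; axis 32.5 mm above the lid's outer face, 14 mm from the front edge. Pinched on its two end faces it turns between the fingers as the lid swings.
- pink_lid (a joint): hinge of the pink lid: 0 fully shut, positive open, stop at 2.1 rad. A stiff hinge (about 0.14 N m of friction): the lid stays where it is left
- green_bar (a point): Same grip on the green lid, which must stay shut.
- green_lid (a joint): hinge of the green lid: 0 fully shut, positive open, stop at 2.1 rad. A stiff hinge (about 0.14 N m of friction): the lid stays where it is left
- grey_bar (a point): Same grip on the grey lid, which must stay shut.
- grey_lid (a joint): hinge of the grey lid: 0 fully shut, positive open, stop at 2.1 rad. A stiff hinge (about 0.14 N m of friction): the lid stays where it is left
- stamp: Biscuit stamp, about 0.16 kg, loose, in the pink caddy. Origin: centre of its flat foot's underside; z up, x along it. Pale foot 100 (x) by 36 by 22 mm (z) with a T tongue on each long side, 68 mm over both (y); on top, centred, a pink grip rib 60 (x) by 14 (y), z = 22 to 54 mm. Starts on the nest's floor, axes parallel to the nest's, against the lower wall (3 mm below the nest's middle).
- block_left: Brown wooden packing block, 100 g, loose, on the stamp's +y side: 100 by 39 by 22 mm (flush with the stamp's foot), its T slot holds the stamp's tongue with 1.5 mm play, so the stamp comes out only square to the nest's floor. Origin lies outside the block: it starts at the stamp's origin, axes parallel to the nest's.
- block_right: The same, mirrored, on the stamp's -y side; origin as for the left block.
- board: Round wooden pastry board, fixed, 200 mm in diameter, 14 mm thick; origin at the centre of its underside on the table.
- mug: Blue mug, loose, 80 mm in diameter, 88 mm tall, handle on its +y; origin under its centre. Bystander.
- jar: Amber jar, loose, 68 mm in diameter, 85 mm tall; origin under its centre. Bystander.
- fruit: White fruit bowl with three fruits, loose, 170 mm in diameter, 80 mm tall; origin under its centre. Bystander.
Mind the look-alikes: they are no part of the job. Of the things that look like the board, the largest one is meant.

How it is judged:
On the way, in this order (a step that is already met when the one before it is completed fails the run):
1. the pink lid is opened wide (past 1.2 rad) (value of joint pink_lid above 1.2 rad), for 0.2 s.
2. the stamp is drawn straight out: its foot 30 mm or more off the nest's floor while still within 20 mm of its line, both blocks in place (z of stamp in the frame of pink_nest above 0.03 m and x of stamp in the frame of pink_nest between -0.023 and 0.018 m and y of stamp in the frame of pink_nest between -0.02 and 0.02 m and z of block_left in the frame of pink_nest between -0.005 and 0.006 m and x of block_left in the frame of pink_nest between -0.012 and 0.012 m and y of block_left in the frame of pink_nest between -0.012 and 0.012 m and z of block_right in the frame of pink_nest between -0.005 and 0.006 m and x of block_right in the frame of pink_nest between -0.012 and 0.012 m and y of block_right in the frame of pink_nest between -0.012 and 0.012 m), for 0.05 s.
3. the stamp stands on the middle of the board, released (horizontal distance between stamp and board below 0.035 m and angle between stamp's own z axis and vertical below 0.08 rad and z of stamp in the frame of board between 0.009 and 0.019 m and linear speed of stamp below 0.03 m/s and contact force between the fingers and stamp below 0.1 N), for 0.2 s.
4. the pink lid is shut (value of joint pink_lid below 0.06 rad), for 0.2 s.
At the end, for the whole second after the job is handed in: The stamp stands at rest, released, upright (within 0.08 rad) on the board, its origin within 35 mm of the board's centre; all three lids are shut (below 0.06 rad); both packing blocks lie in their places in the pink caddy (within about 10 mm along its floor, not lifted more than 6 mm) (all of step 3 and value of joint each of pink_lid, green_lid, grey_lid below 0.06 rad and z of block_left in the frame of pink_nest between -0.005 and 0.006 m and x of block_left in the frame of pink_nest between -0.012 and 0.012 m and y of block_left in the frame of pink_nest between -0.012 and 0.012 m and z of block_right in the frame of pink_nest between -0.005 and 0.006 m and x of block_right in the frame of pink_nest between -0.012 and 0.012 m and y of block_right in the frame of pink_nest between -0.012 and 0.012 m); the robot touches nothing.
It fails at once if the green or grey lid is opened (past 0.15 rad) (value of joint any of green_lid, grey_lid above 0.15 rad).
It fails at once if a packing block is pulled out or shifted by more than 20 mm (distance of any of block_left, block_right from where it was at the start of the episode above 0.02 m).
It fails at once if the stamp is dropped or banged onto the board (faster than 0.3 m/s within 10 mm of its top, a fall of about 5 mm) (horizontal distance between stamp and board below 0.14 m and z of stamp in the frame of board below 0.024 m and linear speed of stamp above 0.3 m/s).
It fails at once if the mug, jar or fruit bowl is moved by more than 25 mm (distance of any of mug, jar, fruit from where it was at the start of the episode above 0.025 m).
It also fails if it takes over 72 s, if anything falls off the work surface, if the arm or the gripper's body presses on something with over 40 N, if the wrist force passes 120 N, or if a joint passes its speed limit or range.

ROBOT

A 6-joint arm with a two-finger parallel gripper is mounted at the origin on the work surface. World frame = base frame: x ahead of the robot, y to its left, z up, the work surface at z = 0. Lengths are in m, angles in rad, forces in N, time in s.
With the tool pointing down it reaches from about 0.275 to 0.725 m from the base axis. Payload 15.9 kg.
Tool frame: the origin (TCP) lies on the centre line of the jaws, within the pads' length; the fingertips stand 25 mm ahead of it and the grasp point (between the pads) lies 6 mm ahead of it; z points along the fingers, y is the line along which they close (so a half turn about z gives the same grasp; the last joint's range is limited). The gripper opens to 85 mm and grips with 20 to 120 N. Pads are 22 mm wide; open, the fingers measure 114 mm over their backs; the gripper's body (76 mm by 85 mm) begins 54 mm behind the grasp point. The pads swing forward as they close: fully open they stand 13 mm farther back than shut.
Start: joints at [-1.197, 0.213, -0.034, 1.323, 0, 1.571], TCP at [0.183, -0.465, 0.256] pointing down, gripper open.
Joint ranges: [-2.98, 2.98], [-0.74, 1.72], [-1.14, 1.35], [-2.1, 2.04], [-1.57, 1.44], [-3.14, 3.14]. Speed limits (rad/s): [1.89, 1.89, 2.39, 2.57, 3.14, 3.14].

INTERFACE

Orientations are given as a unit quaternion [x, y, z, w].
In Python, from bench import manip gives the robot as it stands.
- The arm moves only by the tool servo_tool, never from a script. Its argument "series" is one flat list of numbers, 7 for each row, row after row: the shift along the tool's x, y, z in m, then the turn, a rotation vector about the tool's x, y, z in degrees, then the gripper command: -1 is shut, 1 is fully open, values between are in proportion. A call has 1 to 10 rows; each row is the pose to reach, as a shift and turn from the pose commanded when the call began, along the tool's axes at that moment; what a row does not reach only later rows make up. A row lasts 1/10 s, in which the tool goes at most 50 mm and 8.59 degrees, less where a joint would pass 70% of its speed; a pose out of reach is approached as far as the arm can. A call with a gripper value outside its range is refused whole. The fingers move at their own pace and stop on an object; "grip_force" is the grip in N (left out, the last holds). Time passes only in rows, so rows that repeat a pose let the fingers close. It gives the time, the measured TCP pose, the force, the opening and the grip force at its end, in the units of the state.
- manip.get_obs(): the state, without advancing time (a new reading comes with each control period).
- manip.get_image(name): name is "side" or "top" or "wrist"; returns a dict with "img" (384x512x3 uint8, blue, green, red), "mtx" (3x3 intrinsics, pixels), "k1" (the pictures are not rectified: a ray, as slopes to the right and down, at radius r is drawn at 1 + k1 r^2 times it, then the intrinsics apply), "R" (3x3) and "t" (3): a world point X has camera coordinates R X + t. Camera axes: x right, y down, z forward; pixel columns grow to the right and rows downward; lengths in m; the calibration is good to about 2 mm. A picture is of the moment at which its call begins. There is no depth.
- manip.hand_in(): hands the job in; it is judged then, once.
Trained networks look in a picture, given as the dict that the camera call returned (one of the last four; its "shot" number tells which), for a name from the list of things; names that differ only in an ending like _2 or _b are one class to them, and where a whole thing is asked for, a point or a joint stands for the part that bears it (a point fixed in the world has none). Each returns a list of dicts, best first, with "p" (0 to 1); they miss things now and then, are a little off and sometimes report something else, mostly with a low value. They report only what shows in the picture. A call takes as long as a camera call. They do not tell look-alikes from the thing itself.
- manip.masks_of(picture, thing): "mask" (384x512 bool, what is visible of it) and "at" ([row, column] in pixels, amid what is visible of it).
- manip.landmark_of(picture, thing): "at" ([row, column] in pixels: a listed point, or the origin of a listed thing).
The state is a dict: "time": time; "qpos": joint angles; "qd": joint speeds; "joint_torque": joint torques, N m; "ee_pos": TCP position; "tool_rot": TCP orientation; "ft_force": force on the tool from outside, world axes, zero at the start; "moment": the same for the moment, N m; "width": opening from 0.0 (shut) to 1.0 (fully open); "gripper_force": force on a finger pad.
Only numpy, scipy, OpenCV 4.12 (cv2) and the standard library are available. Lean on these libraries where they do the work, as an engineer would, in place of code of your own. Each camera call takes 0.05 s, during which the arm holds its last target. There are 200 camera calls.

## Working session

There is one attempt and no reset: what is moved stays moved. The work goes in short steps, Python scripts to look and compute and a tool call to move; the robot and the scene stay as the last step left them, time stands still between calls to the robot, and variables do not carry over. Pictures are saved under pics/ and viewed, at most 10 in all, crops included, and the job is handed in when it is done.

Besides the shell and the picture viewer there is one more tool, called after "Emit:" by a JSON object that holds its "op" and its "data", one argument or row to a line. servo_tool: Moves the arm, as the interface text tells. Its arguments: {"type":"object","properties":{"series":{"type":"array"},"grip_force":{"type":"number"}},"required":["series"]}

```bash
ls; mkdir -p pics; cat > h.py <<'E'
import numpy as np, cv2
from scipy.spatial.transform import Rotation as Rot
from bench import manip
def ray(p,at):
    K=p["mtx"];k=p["k1"]
    d=np.array([(at[1]-K[0][2])/K[0][0],(at[0]-K[1][2])/K[1][1]])
    s=d.copy()
    for _ in range(20): s=d/(1+k*(s@s))
    R=np.array(p["R"]);t=np.array(p["t"])
    return -R.T@t, R.T@np.r_[s,1]
def atz(p,at,z):
    c,d=ray(p,at); return c+d*(z-c[2])/d[2]
def tri(*rs):
    A=0;b=0
    for c,d in rs:
        d=d/np.linalg.norm(d);M=np.eye(3)-np.outer(d,d);A=A+M;b=b+M@c
    x=np.linalg.solve(A,b)
    return x,[round(float(np.linalg.norm(np.cross(x-c,d/np.linalg.norm(d))))*1000,1) for c,d in rs]
def proj(p,X):
    c=np.array(p["R"])@X+np.array(p["t"]);s=c[:2]/c[2];s=s*(1+p["k1"]*(s@s))
    K=p["mtx"];return [K[1][1]*s[1]+K[1][2],K[0][0]*s[0]+K[0][2]]
E
python3 - <<'E'
from h import *
np.set_printoptions(precision=3,suppress=True)
s=manip.get_image("side");t=manip.get_image("top")
cv2.imwrite("pics/a.png",np.vstack([s["img"],t["img"]])[:, :] if 0 else cv2.resize(np.hstack([s["img"],t["img"]]),(800,300)))
cv2.imwrite("pics/top.png",cv2.resize(t["img"],(800,600)));cv2.imwrite("pics/side.png",cv2.resize(s["img"],(800,600)))
for n in ["pink_bar","green_bar","grey_bar","pink_hinge","rack","pink_nest","board","mug","jar","fruit"]:
    a=manip.landmark_of(s,n);b=manip.landmark_of(t,n)
    f=lambda l:[([round(float(v)) for v in o["at"]],round(float(o["p"]),2)) for o in l[:4]]
    print(n,f(a),f(b))
    if a and b: print("   ",*tri(ray(s,a[0]["at"]),ray(t,b[0]["at"])))
    if n in("board","mug","jar","fruit"):
        for o in b[:4]: print("    z0",atz(t,o["at"],0))
o=manip.get_obs();print(o["ee_pos"],o["tool_rot"],o["time"])
E
```

```text
pics
pink_bar [([149, 267], 0.67)] [([187, 356], 0.71)]
    [ 0.521 -0.266  0.124] [6.4, 6.4]
green_bar [] [([177, 265], 0.8)]
grey_bar [([170, 257], 0.74), ([152, 268], 0.55), ([167, 245], 0.28)] [([178, 308], 0.84)]
    [ 0.542 -0.112  0.121] [0.9, 0.9]
pink_hinge [([146, 240], 0.6)] [([147, 355], 0.65)]
    [ 0.631 -0.263  0.135] [10.9, 10.9]
rack [([200, 238], 0.76), ([152, 269], 0.75)] []
pink_nest [([168, 243], 0.93), ([277, 182], 0.75)] [([164, 354], 0.89), ([233, 386], 0.51)]
    [ 0.609 -0.281  0.038] [6.5, 6.5]
board [([304, 361], 0.85), ([245, 297], 0.83), ([169, 310], 0.73), ([299, 268], 0.61)] [([206, 187], 0.77), ([266, 185], 0.71), ([223, 244], 0.65), ([150, 358], 0.52)]
    [0.357 0.317 0.05 ] [100.5, 100.5]
    z0 [0.457 0.303 0.   ]
    z0 [0.247 0.302 0.   ]
    z0 [0.395 0.097 0.   ]
    z0 [ 0.66  -0.306  0.   ]
mug [([166, 313], 0.69)] [([232, 387], 0.79)]
    [ 0.363 -0.405 -0.005] [4.0, 4.0]
    z0 [ 0.367 -0.404  0.   ]
jar [([279, 183], 0.89), ([360, 181], 0.27)] [([142, 200], 0.78)]
    [0.684 0.26  0.003] [0.2, 0.2]
    z0 [0.685 0.26  0.   ]
fruit [([359, 179], 0.9)] [([157, 142], 0.94)]
    [ 0.63   0.471 -0.009] [1.1, 1.1]
    z0 [0.629 0.468 0.   ]
[ 0.183 -0.465  0.256] [ 0.983  0.186 -0.    -0.   ] 1.1
```

View pics/top.png

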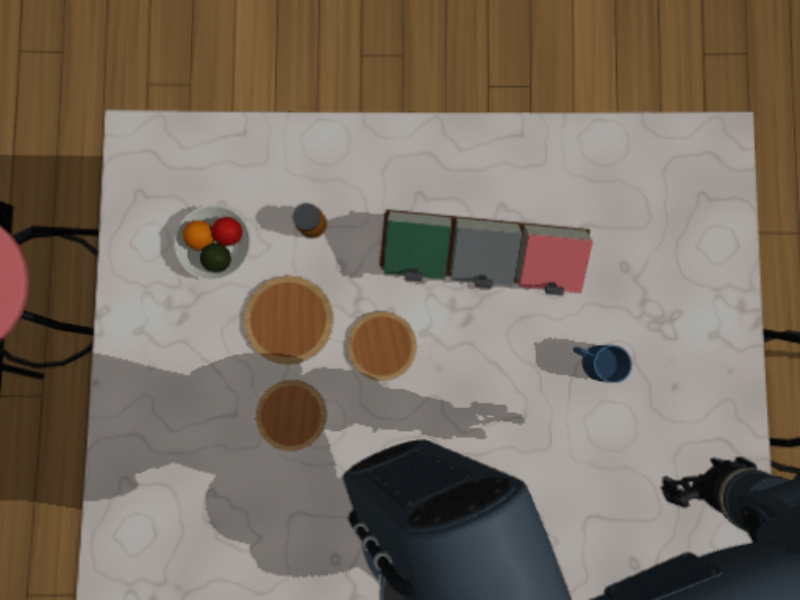

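View pics/side.png

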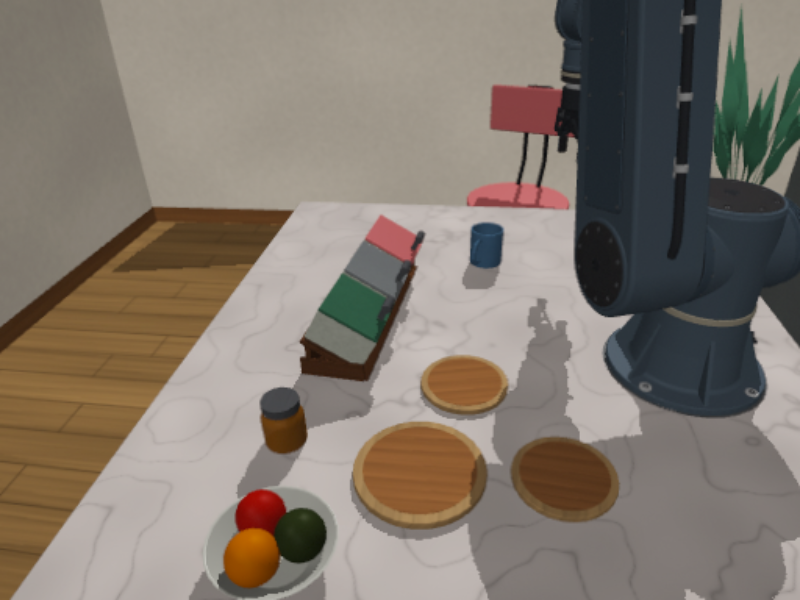

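The top view shows the row green/grey/pink, with the pink lid on the right at about (355,165) in the 512-px image. In that same frame there are three board look-alikes: (col 187,row 206), which is the largest, plus (185,266) and (244,223). I choose (187,206). The pink-lid look-alikes are the grey and green lids and the chairs' pink seats. I'll check with a crop of the pink bar and the big board, then fit the rack pose.

```bash
cat >> h.py <<'E'
C,S=np.cos(.5),np.sin(.5)
def nestR(yaw): return Rot.from_euler("z",yaw).as_matrix()@np.array([[C,0,-S],[0,1,0],[S,0,C]])
def nestpt(par,v): # par: nest origin x,y,yaw ; v nest coords in m
    return np.array([par[0],par[1],.052])+nestR(par[2])@np.array(v)
def bar(q): return np.array([.059-.104*np.cos(q)+.036*np.sin(q),0,.064+.104*np.sin(q)+.036*np.cos(q)])
def toolgoal(par,g,tilt=True,R=None,back=.006):
    """grasp point at world g; tool z = -nest z, tool y along nest y"""
    if R is None:
        n=nestR(par[2]); R=np.c_[n[:,0],-n[:,1],-n[:,2]]
    o=manip.get_obs(); Rc=Rot.from_quat(o["tool_rot"]).as_matrix()
    best=None
    for f in (np.eye(3),np.diag([-1,-1,1])):
        Rg=R@f; rv=Rot.from_matrix(Rc.T@Rg).as_rotvec()
        if best is None or np.linalg.norm(rv)<np.linalg.norm(best[1]): best=(Rg,rv)
    Rg,rv=best
    T=g-back*Rg[:,2]
    return Rc.T@(T-o["ee_pos"]),np.degrees(rv),T
E
python3 - <<'E'
from h import *
from scipy.optimize import least_squares
np.set_printoptions(precision=4,suppress=True)
s=manip.get_image("side");t=manip.get_image("top")
B=bar(0)
obs=[]
for im in (t,s):
  for n,k in (("pink",0),("grey",1),("green",2)):
    for o in manip.landmark_of(im,n+"_bar")[:1]: obs.append((im,o["at"],B+[0,.146*k,0],n))
for o in manip.landmark_of(t,"pink_hinge")[:1]: obs.append((t,o["at"],np.array([.059,0,.064]),"hinge"))
f=lambda p:np.concatenate([np.array(proj(i,nestpt(p,v)))-a for i,a,v,_ in obs])
r=least_squares(f,[.61,-.27,-.1],loss="soft_l1")
print(r.x,[n for *_,n in obs],f(r.x).reshape(-1,2))
# board: ellipse from mask
for o in manip.masks_of(t,"board")[:4]:
    c=max(cv2.findContours(o["mask"].astype(np.uint8),0,2)[0],key=cv2.contourArea)
    P=np.array([atz(t,(q[0][1],q[0][0]),.014)[:2] for q in c]).astype(np.float32)
    print("board",o["p"],o["at"],cv2.minEnclosingCircle(P))
for q in (0,.5,1,1.5,1.9): print(q,nestpt(r.x,bar(q)))
im=t["img"];cv2.imwrite("pics/crop.png",cv2.resize(np.hstack([im[140:250,130:230],im[130:240,310:410]]),None,fx=4,fy=4,interpolation=2))
E
```

```text
[ 0.6134 -0.2674 -0.0623] ['pink', 'grey', 'green', 'pink', 'grey', 'green', 'hinge'] [[ 0.0092 -1.0008]
 [-0.5443  1.196 ]
 [ 0.9104  0.5875]
 [-0.5686  0.4116]
 [ 3.0094 -1.1018]
 [ 0.3922 -0.0564]
 [ 0.2417 -0.0111]]
board 0.96 [203.4, 185.4] ((0.46048542857170105, 0.3089732229709625), 0.10226400941610336)
board 0.74 [152.4, 137.4] ((0.6365506649017334, 0.48335933685302734), 0.08894633501768112)
board 0.62 [264.5, 185.8] ((0.25038328766822815, 0.29658326506614685), 0.07850681990385056)
0 [ 0.5261 -0.262   0.1182]
0.5 [ 0.5306 -0.2623  0.1725]
1 [ 0.5606 -0.2641  0.2179]
1.5 [ 0.6086 -0.2671  0.2434]
1.9 [ 0.6522 -0.2699  0.2451]
```

View pics/crop.png

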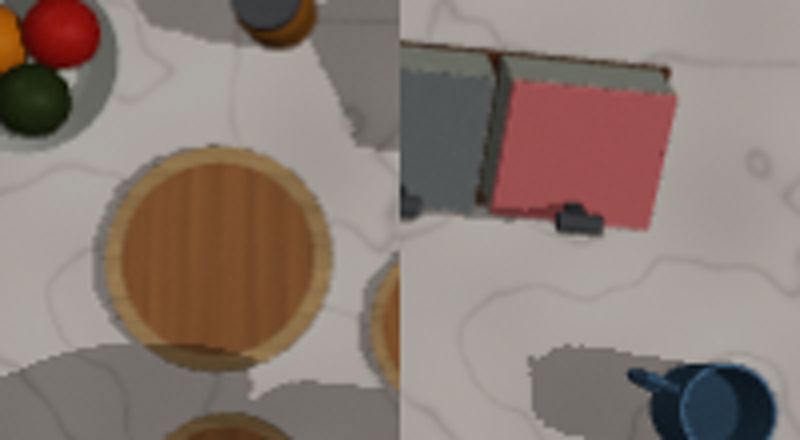

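The crop confirms the largest board (measured diameter about 204 mm) and the pink lid with its dark bar (crop (580,218)).

```bash
python3 - <<'E'
from h import *
np.set_printoptions(precision=4,suppress=True)
P=[.6134,-.2674,-.0623]
print(toolgoal(P,nestpt(P,bar(0)+[0,0,.10])))
E
```

```text
(array([ 0.3481, -0.0854,  0.0451]), array([-6.2502, 28.1903, 24.4602]), array([ 0.4754, -0.2588,  0.2112]))
```

Emit:
{"op": "servo_tool", "data": {
  "series": [0.348,-0.085,0.045,-6.25,28.2,24.46,1,0.348,-0.085,0.045,-6.25,28.2,24.46,1,0.348,-0.085,0.045,-6.25,28.2,24.46,1,0.348,-0.085,0.045,-6.25,28.2,24.46,1,0.348,-0.085,0.045,-6.25,28.2,24.46,1,0.348,-0.085,0.045,-6.25,28.2,24.46,1,0.348,-0.085,0.045,-6.25,28.2,24.46,1,0.348,-0.085,0.045,-6.25,28.2,24.46,1,0.348,-0.085,0.045,-6.25,28.2,24.46,1,0.348,-0.085,0.045,-6.25,28.2,24.46,1],
  "grip_force": 40
}}

```text
time: 2.6
ee_pos: [0.475, -0.2596, 0.2113]
tool_rot: [0.968, -0.03, 0.247, 0.008]
ft_force: [-0.1, 0.1, 0.2]
width: 1.0
gripper_force: 0.0
```

```bash
python3 - <<'E'
from h import *
from scipy.optimize import least_squares
np.set_printoptions(precision=4,suppress=True)
w=manip.get_image("wrist");cv2.imwrite("pics/w1.png",w["img"])
P=[.6134,-.2674,-.0623]
B=bar(0)
for n,k in (("pink",0),("grey",1),("green",2)):
    for o in manip.landmark_of(w,n+"_bar")[:2]: print(n,o["at"],o["p"],"pred",proj(w,nestpt(P,B+[0,.146*k,0])),"at",atz(w,o["at"],.1182))
for o in manip.landmark_of(w,"pink_hinge")[:2]: print("h",o["at"],o["p"],proj(w,nestpt(P,[.059,0,.064])))
o=manip.get_obs();print(o["ee_pos"],o["qpos"],o["time"])
E
```

```text
pink [205.8, 250.6] 0.66 pred [np.float64(199.8912306822386), np.float64(250.77998544787332)] at [ 0.5216 -0.2615  0.1182]
grey [198.2, 57.7] 0.61 pred [np.float64(199.73303813361204), np.float64(59.08754907135565)] at [ 0.5365 -0.1151  0.1182]
h [59.8, 254.7] 0.57 [np.float64(57.339967768057164), np.float64(250.86766672735598)]
[ 0.4749 -0.2602  0.2114] [-0.6424 -0.0279 -0.5429  0.6265  0.2652  2.6214] 2.85
```

View pics/w1.png

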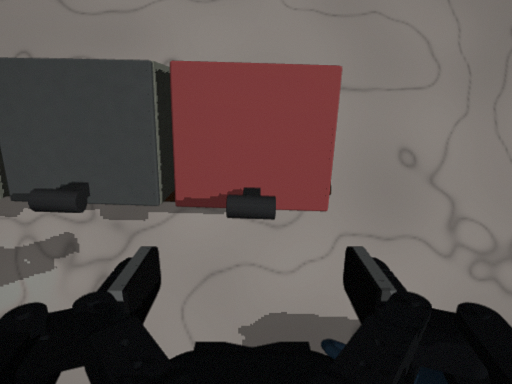

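The wrist view shows the pink lid with corners at (170,62), (340,66), (328,211) and (176,208), as col,row. The bar is at (251,207) and the grey bar at (58,200), so the yaw is a bit more negative than my fit. Refitting with these.

```bash
python3 - <<'E'
from h import *
from scipy.optimize import least_squares
np.set_printoptions(precision=4,suppress=True)
w=manip.get_image("wrist");t=manip.get_image("top")
z=.0675
L=[((62,170),[.059,.066,z]),((66,340),[.059,-.066,z]),((211,328),[-.059,-.066,z]),((208,176),[-.059,.066,z]),((207,251),bar(0)),((200,58),bar(0)+[0,.146,0])]
f=lambda p:np.concatenate([np.array(proj(w,nestpt(p,v)))-a for a,v in L])
r=least_squares(f,[.6134,-.2674,-.0623],loss="soft_l1");print(r.x);print(f(r.x).reshape(-1,2))
P=r.x
print(nestpt(P,bar(0)),toolgoal(P,nestpt(P,bar(0)+[0,0,.03])),toolgoal(P,nestpt(P,bar(0)+[0,0,.0])))
E
```

```text
[ 0.6078 -0.2708 -0.0934]
[[-0.8861 -1.4436]
 [-0.2497  2.1729]
 [ 0.9245 -0.4471]
 [-0.5505 -0.906 ]
 [-0.1272  0.0521]
 [ 1.1314  1.4266]]
[ 0.5207 -0.2626  0.1182] (array([-0.0046, -0.0007,  0.0677]), array([-0.8144, -0.0156,  1.504 ]), array([ 0.5035, -0.261 ,  0.1498])) (array([-0.0046, -0.0003,  0.0977]), array([-0.8144, -0.0156,  1.504 ]), array([ 0.5179, -0.2624,  0.1234]))
```

Emit:
{"op": "servo_tool", "data": {
  "series": [-0.0046,-0.0005,0.03,-0.8,0,1.5,1,-0.0046,-0.0005,0.06,-0.8,0,1.5,1,-0.0046,-0.0005,0.08,-0.8,0,1.5,1,-0.0046,-0.0003,0.096,-0.8,0,1.5,1,-0.0046,-0.0003,0.096,-0.8,0,1.5,1,-0.0046,-0.0003,0.096,-0.8,0,1.5,-0.5,-0.0046,-0.0003,0.096,-0.8,0,1.5,-1,-0.0046,-0.0003,0.096,-0.8,0,1.5,-1,-0.0046,-0.0003,0.096,-0.8,0,1.5,-1,-0.0046,-0.0003,0.096,-0.8,0,1.5,-1],
  "grip_force": 40
}}

```text
time: 3.95
ee_pos: [0.5175, -0.2615, 0.1258]
tool_rot: [0.968, -0.045, 0.248, 0.011]
ft_force: [-7.7, 4.3, 10.8]
width: 0.413
gripper_force: 41.6
```

```bash
python3 - <<'E'
from h import *
np.set_printoptions(precision=4,suppress=True)
P=[.6078,-.2708,-.0934]
o=manip.get_obs();print(o["ee_pos"],o["ft_force"],o["width"],o["gripper_force"],o["qpos"])
R=Rot.from_quat(o["tool_rot"]).as_matrix()
g=o["ee_pos"]+R[:,2]*.006; print("grasp vs bar",nestR(P[2]).T@(g-nestpt(P,bar(0))))
for q in (.2,.4,.6,.8,1,1.2,1.4,1.6,1.8,1.95): print(q,R.T@(nestR(P[2])@(bar(q)-bar(0))))
w=manip.get_image("wrist");cv2.imwrite("pics/w2.png",w["img"])
E
```

```text
[ 0.5175 -0.2615  0.1258] [-7.6996  4.2737 10.7702] 0.41311514340208877 41.61783814430237 [-0.5816  0.1222 -0.628   0.3703  0.2283  2.7045]
grasp vs bar [0.0008 0.0008 0.0023]
0.2 [ 0.0093 -0.     -0.0199]
0.4 [ 0.0223 -0.     -0.0376]
0.6 [ 0.0386 -0.     -0.0524]
0.8 [ 0.0575  0.     -0.0636]
1 [ 0.0782  0.     -0.0709]
1.2 [ 0.1     0.     -0.0738]
1.4 [ 0.1219  0.0001 -0.0724]
1.6 [ 0.1431  0.0001 -0.0667]
1.8 [ 0.1628  0.0001 -0.0569]
1.95 [ 0.176   0.0002 -0.047 ]
```

View pics/w2.png

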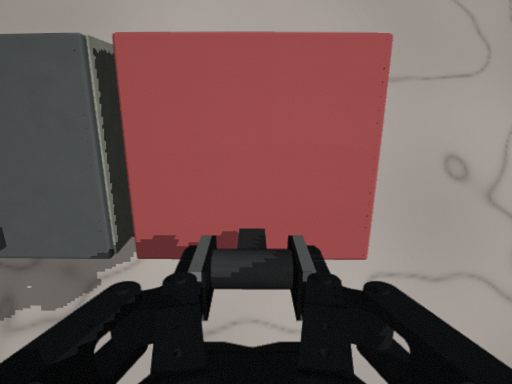

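The wrist view shows the pads closed on both bar end faces, with the bar at about (250,268). Swinging the lid up now.

Emit:
{"op": "servo_tool", "data": {
  "series": [0.004,0,-0.01,0,0,0,-1,0.009,0,-0.02,0,0,0,-1,0.015,0,-0.029,0,0,0,-1,0.022,0,-0.038,0,0,0,-1,0.03,0,-0.045,0,0,0,-1,0.039,0,-0.052,0,0,0,-1,0.048,0,-0.058,0,0,0,-1,0.0575,0,-0.0636,0,0,0,-1,0.068,0,-0.068,0,0,0,-1,0.078,0,-0.071,0,0,0,-1]
}}

```text
time: 5.0
ee_pos: [0.5521, -0.2647, 0.2252]
tool_rot: [0.968, -0.045, 0.247, 0.011]
ft_force: [0.0, -0.3, -6.5]
width: 0.409
gripper_force: 40.5
```

Emit:
{"op": "servo_tool", "data": {
  "series": [0.011,0,-0.002,0,0,0,-1,0.022,0,-0.003,0,0,0,-1,0.033,0,-0.0025,0,0,0,-1,0.044,0,-0.0015,0,0,0,-1,0.055,0,0.001,0,0,0,-1,0.065,0,0.004,0,0,0,-1,0.075,0,0.009,0,0,0,-1,0.085,0,0.014,0,0,0,-1,0.091,0,0.0185,0,0,0,-1,0.094,0,0.0205,0,0,0,-1]
}}

```text
time: 6.0
ee_pos: [0.6454, -0.2736, 0.2533]
tool_rot: [0.968, -0.044, 0.249, 0.012]
ft_force: [-3.9, 1.9, 6.5]
width: 0.412
gripper_force: 40.9
```

```bash
python3 - <<'E'
from h import *
np.set_printoptions(precision=4,suppress=True)
P=[.6078,-.2708,-.0934]
o=manip.get_obs();print(o["ee_pos"],o["ft_force"],o["width"],o["gripper_force"],o["qpos"],o["time"])
R=Rot.from_quat(o["tool_rot"]).as_matrix()
g=o["ee_pos"]+R[:,2]*.006; print(nestR(P[2]).T@(g-[P[0],P[1],.052]))
print([ (q,bar(q)) for q in (1.7,1.8,1.9)])
E
```

```text
[ 0.6454 -0.2736  0.2533] [-3.8682  1.8561  6.5104] 0.4118483678958333 40.89422106742859 [-0.4757  0.2404 -0.137   0.7213  0.1812  2.801 ] 6.0
[0.1296 0.0007 0.1526]
[(1.7, array([0.1081, 0.    , 0.1625])), (1.8, array([0.1177, 0.    , 0.1571])), (1.9, array([0.1267, 0.    , 0.1508]))]
```

Emit:
{"op": "servo_tool", "data": {
  "series": [0,0,0,0,0,0,0.3,0,0,0,0,0,0,0.3,0,0,0,0,0,0,0.3,0,0,-0.03,0,0,0,0.3,0,0,-0.06,0,0,0,0.3,0,0,-0.09,0,0,0,0.3,0,0,-0.09,0,0,0,0.3,-0.05,0,-0.09,0,0,0,0.3,-0.1,0,-0.09,0,0,0,0.3,-0.145,0,-0.09,0,0,0,0.3]
}}

```text
time: 7.0
ee_pos: [0.4721, -0.2569, 0.2593]
tool_rot: [0.968, -0.045, 0.247, 0.011]
ft_force: [0.4, -0.1, 0.0]
width: 0.645
gripper_force: 0.0
```

```bash
python3 - <<'E'
from h import *
np.set_printoptions(precision=4,suppress=True)
P=[.6078,-.2708,-.0934]
w=manip.get_image("wrist")
o=manip.get_obs();print(o["ee_pos"],o["ft_force"],o["width"],o["qpos"],o["time"])
print("stamp pred",proj(w,nestpt(P,[-.003,0,0])))
im=cv2.resize(w["img"],None,fx=1.5,fy=1.5)
for y in (.007,-.007):
  for x in (.03,-.03):
    a=proj(w,nestpt(P,[-.003+x,y,.054]));cv2.circle(im,(int(1.5*a[1]),int(1.5*a[0])),3,(0,255,0),1); print(a)
cv2.imwrite("pics/w3.png",im)
for n in ("stamp","pink_nest","block_left","block_right"):
  for l in manip.landmark_of(w,n)[:1]: print(n,l["at"],l["p"])
E
```

```text
[ 0.4653 -0.2543  0.2532] [ 0.0499  1.1725 -1.8709] 0.6512921674537929 [-0.6361 -0.0762 -0.4747  0.7456  0.2499  2.654 ] 7.05
stamp pred [np.float64(148.48577566045142), np.float64(253.01970937359414)]
[np.float64(126.39532891462888), np.float64(246.1232319374111)]
[np.float64(185.5031506489642), np.float64(246.32176246975737)]
[np.float64(126.41997697944431), np.float64(260.43287420048193)]
[np.float64(185.52783019018779), np.float64(259.8783513318512)]
stamp [147.5, 249.2] 0.73
```

View pics/w3.png

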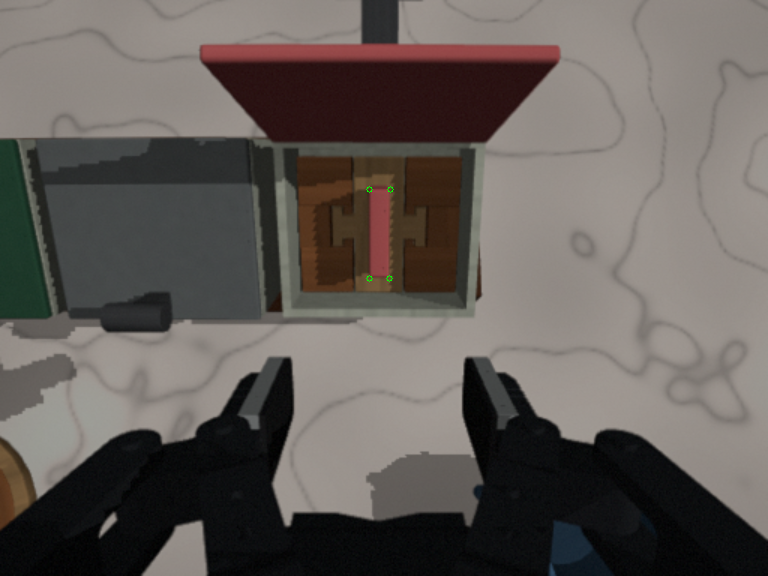

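The prediction fits: the pink rib is at about (380,232) in the enlarged view, within a pixel or so, and the lid is standing open. Now to compute the descent.

```bash
python3 - <<'E'
from h import *
np.set_printoptions(precision=4,suppress=True)
P=[.6078,-.2708,-.0934]
o=manip.get_obs();print(o["ee_pos"])
for z in (.13,.08,.0445): print(z,*toolgoal(P,nestpt(P,[-.003,0.0,z])))
E
```

```text
[ 0.4745 -0.258   0.2617]
0.13 [0.0138 0.0003 0.1123] [-0.0123 -0.0828  0.0634] [ 0.5403 -0.2645  0.1699]
0.08 [0.0137 0.0003 0.1623] [-0.0123 -0.0828  0.0634] [ 0.5641 -0.2667  0.126 ]
0.0445 [0.0137 0.0003 0.1978] [-0.0123 -0.0828  0.0634] [ 0.5811 -0.2683  0.0949]
```

Emit:
{"op": "servo_tool", "data": {
  "series": [0.0138,0.0003,0.04,0,-0.1,0.1,0.3,0.0138,0.0003,0.08,0,-0.1,0.1,0.3,0.0138,0.0003,0.12,0,-0.1,0.1,0.3,0.0138,0.0003,0.15,0,-0.1,0.1,0.3,0.0138,0.0003,0.17,0,-0.1,0.1,0.3,0.0138,0.0003,0.185,0,-0.1,0.1,0.3,0.0138,0.0003,0.195,0,-0.1,0.1,0.3,0.0138,0.0003,0.195,0,-0.1,0.1,0.3,0.0138,0.0003,0.195,0,-0.1,0.1,0.3]
}}

```text
time: 8.15
ee_pos: [0.5797, -0.2677, 0.0972]
tool_rot: [0.968, -0.045, 0.247, 0.011]
ft_force: [0.2, 0.9, 0.0]
width: 0.646
gripper_force: 0.0
```

```bash
python3 - <<'E'
from h import *
np.set_printoptions(precision=4,suppress=True)
P=[.6078,-.2708,-.0934]
o=manip.get_obs();print(o["ee_pos"],o["ft_force"],o["width"])
R=Rot.from_quat(o["tool_rot"]).as_matrix()
print(nestR(P[2]).T@(o["ee_pos"]+R[:,2]*.006-[P[0],P[1],.052]))
print(toolgoal(P,nestpt(P,[-.003,0.0,.0445])))
w=manip.get_image("wrist")
cv2.imwrite("pics/w4.png",w["img"])
E
```

```text
[ 0.5797 -0.2677  0.0972] [0.2354 0.8754 0.0441] 0.6462600557887134
[-0.0031  0.0005  0.0472]
(array([0.0001, 0.0005, 0.0027]), array([-0.0462,  0.0516, -0.013 ]), array([ 0.5811, -0.2683,  0.0949]))
```

View pics/w4.png

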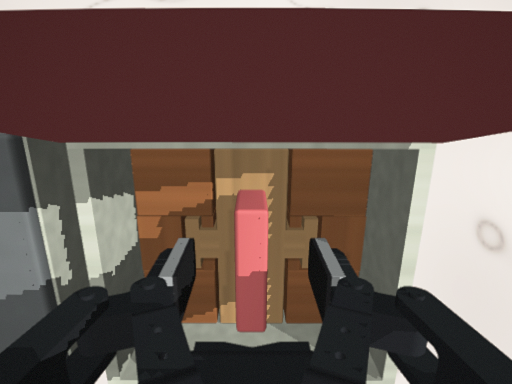

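The wrist view shows the fingers straddling the rib, fingers at cols 185 and 318 and rib at 252. The height leaves good overlap and clears the foot, so I'm closing here.

Emit:
{"op": "servo_tool", "data": {
  "series": [0,0.0005,0,0,0,0,0,0,0.0005,0,0,0,0,-0.5,0,0.0005,0,0,0,0,-1,0,0.0005,0,0,0,0,-1,0,0.0005,0,0,0,0,-1,0,0.0005,0,0,0,0,-1,0,0.0005,0,0,0,0,-1],
  "grip_force": 70
}}

```text
time: 8.9
ee_pos: [0.579, -0.2682, 0.0972]
tool_rot: [0.968, -0.046, 0.247, 0.011]
ft_force: [-6.2, 1.3, 8.9]
width: 0.15
gripper_force: 69.0
```

Emit:
{"op": "servo_tool", "data": {
  "series": [0,0,-0.005,0,0,0,-1,0,0,-0.01,0,0,0,-1,0,0,-0.017,0,0,0,-1,0,0,-0.024,0,0,0,-1,0,0,-0.031,0,0,0,-1,0,0,-0.038,0,0,0,-1,0,0,-0.046,0,0,0,-1,0,0,-0.052,0,0,0,-1,0,0,-0.052,0,0,0,-1,0,0,-0.052,0,0,0,-1]
}}

```text
time: 9.9
ee_pos: [0.5544, -0.2659, 0.1425]
tool_rot: [0.968, -0.045, 0.247, 0.011]
ft_force: [2.5, -0.7, 1.1]
width: 0.148
gripper_force: 68.8
```

```bash
python3 - <<'E'
from h import *
np.set_printoptions(precision=4,suppress=True)
o=manip.get_obs();print(o["ee_pos"],o["ft_force"],o["width"],o["gripper_force"])
w=manip.get_image("wrist");t=manip.get_image("side")
cv2.imwrite("pics/w5.png",np.hstack([w["img"],cv2.resize(t["img"][110:250,180:300],(288,336))[:384] if 0 else np.vstack([cv2.resize(t["img"][110:230,190:286],(288,360)),np.zeros((24,288,3),np.uint8)])]))
E
```

```text
[ 0.5544 -0.2659  0.1425] [ 2.5142 -0.6985  1.1286] 0.1484999095004346 68.76012682914734
```

View pics/w5.png

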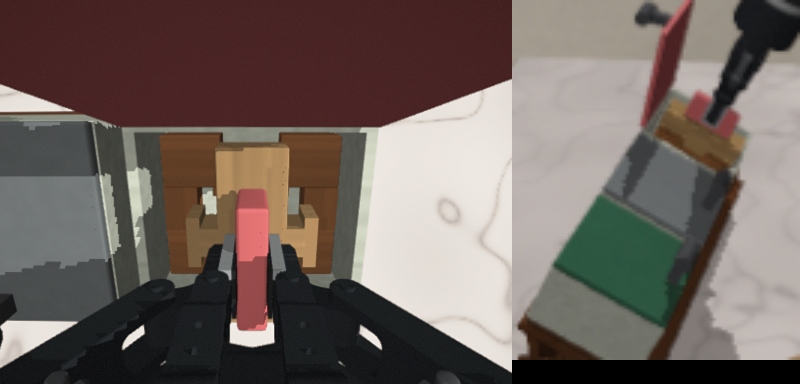

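The wrist view shows the stamp out of the nest, foot at about (252,160), with both brown blocks still down in their places. Next: retreat upward, then transfer.

```bash
python3 - <<'E'
from h import *
np.set_printoptions(precision=4,suppress=True)
P=[.6078,-.2708,-.0934]
o=manip.get_obs();Rc=Rot.from_quat(o["tool_rot"]).as_matrix()
A=np.array([.50,-.26,.26])
print("A",Rc.T@(A-o["ee_pos"]))
R=np.c_[[np.cos(1),np.sin(1),0],[np.sin(1),-np.cos(1),0],[0,0,-1]]
G=np.array([.4605,.309,.24])
rv=Rot.from_matrix(Rc.T@R).as_rotvec(degrees=True);print("to G from A in tool",Rc.T@(G-A),rv,np.linalg.norm(rv))
E
```

```text
A [ 0.0082 -0.0009 -0.1296]
to G from A in tool [-0.091  -0.5628 -0.0262] [ 15.5642 -25.6823 -61.3086] 68.26837038182309
```

Emit:
{"op": "servo_tool", "data": {
  "series": [0.001,0,-0.02,0,0,0,-1,0.002,0,-0.045,0,0,0,-1,0.005,0,-0.075,0,0,0,-1,0.007,0,-0.1,0,0,0,-1,0.008,0,-0.12,0,0,0,-1,0.008,0,-0.13,0,0,0,-1]
}}

```text
time: 10.6
ee_pos: [0.499, -0.2608, 0.2613]
tool_rot: [0.968, -0.046, 0.247, 0.011]
ft_force: [0.3, 0.9, -2.4]
width: 0.149
gripper_force: 69.6
```

Emit:
{"op": "servo_tool", "data": {
  "series": [-0.004,-0.022,-0.001,0.6,-1,-2.5,-1,-0.009,-0.056,-0.003,1.6,-2.6,-6.1,-1,-0.015,-0.096,-0.004,2.6,-4.4,-10.4,-1,-0.022,-0.135,-0.006,3.7,-6.2,-14.7,-1,-0.028,-0.174,-0.008,4.8,-8,-19,-1,-0.035,-0.214,-0.01,5.9,-9.8,-23.3,-1,-0.041,-0.253,-0.012,7,-11.6,-27.6,-1,-0.047,-0.293,-0.014,8.1,-13.4,-31.9,-1,-0.054,-0.332,-0.015,9.2,-15.2,-36.2,-1,-0.06,-0.371,-0.017,10.3,-17,-40.5,-1]
}}

```text
time: 11.6
ee_pos: [0.4727, 0.1159, 0.2459]
tool_rot: [0.946, 0.313, 0.086, 0.004]
ft_force: [1.4, -1.0, -2.1]
width: 0.149
gripper_force: 69.6
```

```bash
python3 - <<'E'
from h import *
np.set_printoptions(precision=4,suppress=True)
o=manip.get_obs();Rc=Rot.from_quat(o["tool_rot"]).as_matrix();print(o["ee_pos"],o["width"],o["qpos"])
R=np.c_[[np.cos(1),np.sin(1),0],[np.sin(1),-np.cos(1),0],[0,0,-1]]
G=np.array([.4605,.309,.20])
rv=Rot.from_matrix(Rc.T@R).as_rotvec(degrees=True);print(Rc.T@(G-o["ee_pos"]),rv)
E
```

```text
[0.4727 0.1159 0.2459] 0.14911762761982325 [ 0.2363  0.0381 -0.2787  1.0811  0.0069  2.7393]
[ 0.0975 -0.1653  0.0522] [  5.155   -8.5324 -20.6238]
```

Emit:
{"op": "servo_tool", "data": {
  "series": [0.02,-0.035,0.011,1.2,-1.9,-4.6,-1,0.04,-0.069,0.022,2.2,-3.6,-8.7,-1,0.059,-0.1,0.031,3.1,-5.1,-12.4,-1,0.076,-0.129,0.041,4,-6.7,-16.1,-1,0.088,-0.149,0.047,4.6,-7.7,-18.6,-1,0.095,-0.161,0.051,5,-8.3,-20.1,-1,0.0975,-0.1653,0.0522,5.155,-8.53,-20.62,-1,0.0975,-0.1653,0.0522,5.155,-8.53,-20.62,-1,0.0975,-0.1653,0.0522,5.155,-8.53,-20.62,-1]
}}

```text
time: 12.5
ee_pos: [0.4623, 0.3066, 0.2016]
tool_rot: [0.879, 0.477, 0.002, 0.0]
ft_force: [-0.6, -0.5, -1.4]
width: 0.149
gripper_force: 69.6
```

```bash
python3 - <<'E'
from h import *
np.set_printoptions(precision=4,suppress=True)
o=manip.get_obs();Rc=Rot.from_quat(o["tool_rot"]).as_matrix();print(o["ee_pos"],o["width"],o["ft_force"],o["moment"]);print(Rc)
s=manip.get_image("side");t=manip.get_image("top");w=manip.get_image("wrist")
T=o["ee_pos"]
# predicted stamp foot corners if still aligned: origin 0.0472+.006 below TCP along tool z
org=T+Rc[:,2]*.0532
im=cv2.resize(s["img"][150:330,180:420],None,fx=2.5,fy=2.5)
W=w["img"].copy()
for X in ([.05,.018],[.05,-.018],[-.05,-.018],[-.05,.018]):
  for z in (0,.022):
    p=org+Rc@np.array([X[0],X[1],-z])
    a=proj(s,p);cv2.circle(im,(int(2.5*(a[1]-180)),int(2.5*(a[0]-150))),3,(0,255,0),1)
    a=proj(w,p);cv2.circle(W,(int(a[1]),int(a[0])),3,(0,255,0),1)
x=np.zeros((600,600,3),np.uint8); 
cv2.imwrite("pics/p1.png",np.vstack([cv2.resize(im,(440,330)),cv2.resize(W,(440,330))])[:600])
E
```

```text
[0.4623 0.3066 0.2016] 0.14884129940204002 [-0.5642 -0.5017 -1.4066] [-0.0953 -0.0102 -0.0238]
[[ 0.5443  0.8389  0.0032]
 [ 0.8389 -0.5443  0.0014]
 [ 0.003   0.0019 -1.    ]]
```

View pics/p1.png

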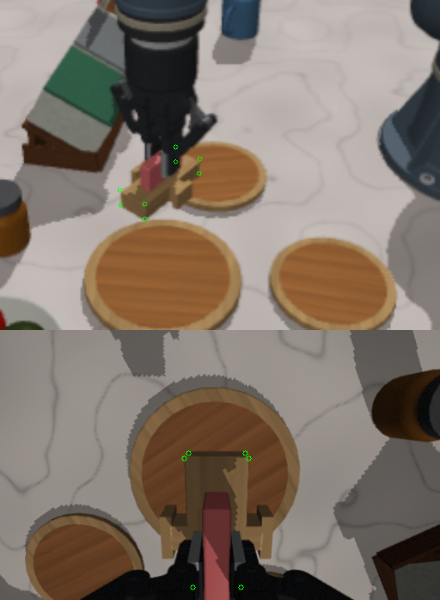

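The stamp is aligned in the jaws: in the wrist view the predicted foot corners match at (187,455) and (247,455), above the big board. Descending.

Emit:
{"op": "servo_tool", "data": {
  "series": [0,-0.003,0.02,0,0,0,-1,0,-0.003,0.045,0,0,0,-1,0,-0.003,0.07,0,0,0,-1,0,-0.003,0.09,0,0,0,-1,0,-0.003,0.105,0,0,0,-1,0,-0.003,0.115,0,0,0,-1,0,-0.003,0.122,0,0,0,-1,0,-0.003,0.125,0,0,0,-1,0,-0.003,0.125,0,0,0,-1]
}}

```text
time: 13.55
ee_pos: [0.46, 0.3093, 0.0765]
tool_rot: [0.878, 0.478, 0.002, 0.0]
ft_force: [-0.1, 0.6, -1.4]
width: 0.146
gripper_force: 69.6
```

Emit:
{"op": "servo_tool", "data": {
  "series": [0,0,0.0015,0,0,0,-1,0,0,0.003,0,0,0,-1,0,0,0.0045,0,0,0,-1,0,0,0.006,0,0,0,-1,0,0,0.006,0,0,0,-1,0,0,0.006,0,0,0,-1]
}}

```text
time: 14.15
ee_pos: [0.4599, 0.3094, 0.0703]
tool_rot: [0.878, 0.478, 0.001, 0.0]
ft_force: [0.3, -0.1, -1.1]
width: 0.144
gripper_force: 69.6
```

Emit:
{"op": "servo_tool", "data": {
  "series": [0,0,0.001,0,0,0,-1,0,0,0.002,0,0,0,-1,0,0,0.0025,0,0,0,-1,0,0,0.0025,0,0,0,-1,0,0,0.0025,0,0,0,-1]
}}

```text
time: 14.65
ee_pos: [0.4601, 0.3095, 0.0682]
tool_rot: [0.878, 0.478, 0.002, -0.0]
ft_force: [-0.4, -0.4, 4.2]
width: 0.147
gripper_force: 70.6
```

Emit:
{"op": "servo_tool", "data": {
  "series": [0,0,0.0005,0,0,0,-1,0,0,0.0005,0,0,0,-1,0,0,0.0005,0,0,0,-1,0,0,0.0005,0,0,0,-0.6,0,0,0.0005,0,0,0,-0.3,0,0,0.0005,0,0,0,-0.1,0,0,0.0005,0,0,0,0,0,0,0.0005,0,0,0,0.1,0,0,0.0005,0,0,0,0.1],
  "grip_force": 20
}}

```text
time: 15.55
ee_pos: [0.4599, 0.3094, 0.0673]
tool_rot: [0.878, 0.478, 0.001, 0.0]
ft_force: [0.6, -0.7, 0.3]
width: 0.547
gripper_force: 0.0
```

Emit:
{"op": "servo_tool", "data": {
  "series": [0,0,-0.01,0,0,0,0.1,0,0,-0.03,0,0,0,0.1,0,0,-0.06,0,0,0,0.1,0,0,-0.1,0,0,0,0.1,0,0,-0.14,0,0,0,0.1,0,0,-0.17,0,0,0,0.1,0,0,-0.19,0,0,0,0.1,0,0,-0.19,0,0,0,0.1]
}}

```text
time: 16.35
ee_pos: [0.4603, 0.3097, 0.261]
tool_rot: [0.878, 0.478, 0.004, -0.0]
ft_force: [0.2, 0.2, 0.5]
width: 0.547
gripper_force: 0.0
```

```bash
python3 - <<'E'
from h import *
np.set_printoptions(precision=4,suppress=True)
P=[.6078,-.2708,-.0934]
o=manip.get_obs();Rc=Rot.from_quat(o["tool_rot"]).as_matrix();print(o["ee_pos"],o["width"],o["time"])
s=manip.get_image("side");t=manip.get_image("top");w=manip.get_image("wrist")
a=[manip.landmark_of(i,"stamp")[:1] for i in (s,t,w)];print([x[0]["p"] if x else None for x in a])
rs=[ray(i,x[0]["at"]) for i,x in zip((s,t,w),a) if x]
if len(rs)>1: print(tri(*rs))
cv2.imwrite("pics/p2.png",np.hstack([cv2.resize(s["img"][140:340,180:340],(400,500)),cv2.resize(w["img"],(400,300)).repeat(1,0) if 0 else np.vstack([cv2.resize(w["img"],(400,300)),cv2.resize(s["img"][110:190,200:360],(400,200))])]))
# go: back in front of opened bar: nest pose, grasp at bar(q)+z .09
q=1.93;n=nestR(P[2])
R=np.c_[n[:,0],-n[:,1],-n[:,2]]
G=np.array([.47,-.2,.30]); Rc_=Rc
rv=Rot.from_matrix(Rc.T@R).as_rotvec(degrees=True);print("via",Rc.T@(G-o["ee_pos"]),rv)
E
```

```text
[0.4603 0.3097 0.261 ] 0.546777621216528 16.35
[0.63, 0.73, 0.58]
(array([0.4622, 0.3091, 0.0145]), [1.3, 2.4, 1.4])
via [-0.4224  0.2851 -0.0411] [-15.6415  25.2468  61.0675]
```

View pics/p2.png

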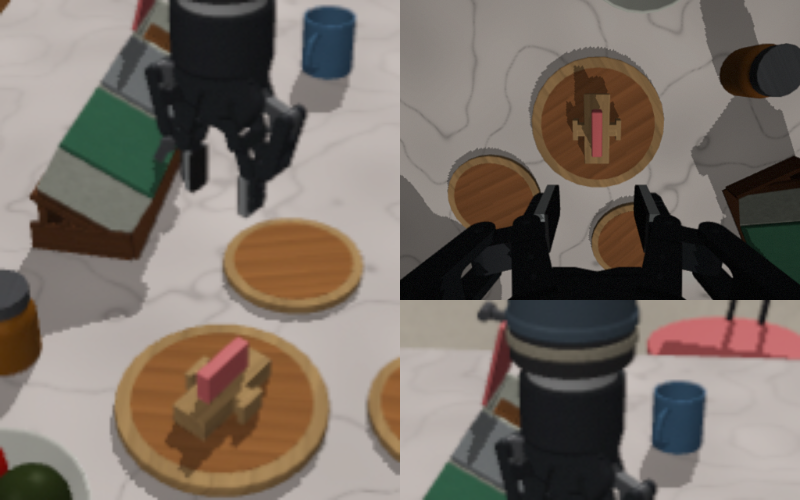

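The side and wrist views show the stamp upright on the middle of the big board (side crop (222,390)), measured at (0.462, 0.309, 0.0145). The lid is still open, so I'm going back for the bar.

Emit:
{"op": "servo_tool", "data": {
  "series": [-0.025,0.017,-0.003,-1,1.6,3.8,0.3,-0.06,0.04,-0.006,-2.3,3.7,9,0.3,-0.095,0.064,-0.01,-3.5,5.7,13.8,0.3,-0.13,0.088,-0.013,-4.8,7.8,18.8,0.3,-0.165,0.112,-0.016,-6.1,9.9,23.9,0.3,-0.2,0.135,-0.02,-7.4,12,29,0.3,-0.235,0.159,-0.023,-8.7,14,34,0.3,-0.27,0.183,-0.027,-10,16.1,39,0.3,-0.305,0.206,-0.03,-11.3,18.2,44.1,0.3,-0.34,0.23,-0.033,-12.6,20.3,49.1,0.3]
}}

```text
time: 17.65
ee_pos: [0.4671, -0.1029, 0.2896]
tool_rot: [0.977, 0.061, 0.202, 0.011]
ft_force: [2.2, 0.8, -0.5]
width: 0.647
gripper_force: 0.0
```

```bash
python3 - <<'E'
from h import *
np.set_printoptions(precision=4,suppress=True)
P=[.6078,-.2708,-.0934]
o=manip.get_obs();print(o["ee_pos"],o["qpos"])
print(toolgoal(P,nestpt(P,[0.03,0,.26])))
E
```

```text
[ 0.4671 -0.1029  0.2896] [-0.287  -0.1729 -0.4327  0.9185  0.1156  2.7539]
(array([0.021 , 0.1622, 0.006 ]), array([-2.8455,  5.1022, 11.8453]), array([ 0.507 , -0.2614,  0.2998]))
```

Emit:
{"op": "servo_tool", "data": {
  "series": [0.005,0.04,0.001,-0.7,1.2,3,0.3,0.01,0.08,0.002,-1.4,2.5,5.9,0.3,0.015,0.12,0.004,-2.1,3.8,8.9,0.3,0.019,0.15,0.005,-2.6,4.7,10.9,0.3,0.021,0.1622,0.006,-2.85,5.1,11.85,0.3,0.021,0.1622,0.006,-2.85,5.1,11.85,0.3,0.021,0.1622,0.006,-2.85,5.1,11.85,0.3]
}}

```text
time: 18.35
ee_pos: [0.508, -0.2587, 0.2995]
tool_rot: [0.968, -0.043, 0.246, 0.011]
ft_force: [-0.0, -1.0, 0.1]
width: 0.646
gripper_force: 0.0
```

```bash
python3 - <<'E'
from h import *
np.set_printoptions(precision=4,suppress=True)
P=[.6078,-.2708,-.0934]
o=manip.get_obs();print(o["ee_pos"])
for v in ([.1296,.0007,.235],[.1296,.0007,.155]): print(toolgoal(P,nestpt(P,v)))
w=manip.get_image("wrist")
for l in manip.landmark_of(w,"pink_bar")[:2]: print(l,[proj(w,nestpt(P,bar(q))) for q in (1.85,1.93,2)])
E
```

```text
[ 0.508  -0.2587  0.2995]
(array([0.0992, 0.0025, 0.0241]), array([-0.1121,  0.1459,  0.2197]), array([ 0.6061, -0.2699,  0.3256]))
(array([0.0994, 0.0027, 0.1041]), array([-0.1121,  0.1459,  0.2197]), array([ 0.6443, -0.2735,  0.2554]))
{'at': [74.8, 254.7], 'p': 0.69} [[np.float64(70.75831840037702), np.float64(256.7113132301929)], [np.float64(60.73890153150086), np.float64(256.6925385341112)], [np.float64(52.86173821574317), np.float64(256.6632480461183)]]
```

Emit:
{"op": "servo_tool", "data": {
  "series": [0.04,0.0025,0.01,-0.1,0.15,0.2,0.3,0.075,0.0025,0.02,-0.1,0.15,0.2,0.3,0.095,0.0025,0.024,-0.1,0.15,0.2,0.3,0.095,0.0025,0.024,-0.1,0.15,0.2,0.3,0.095,0.0025,0.024,-0.1,0.15,0.2,0.3]
}}

```text
time: 18.95
ee_pos: [0.6026, -0.2694, 0.3241]
tool_rot: [0.968, -0.045, 0.247, 0.012]
ft_force: [0.2, -0.2, 1.2]
width: 0.649
gripper_force: 0.0
```

```bash
python3 - <<'E'
from h import *
np.set_printoptions(precision=4,suppress=True)
P=[.6078,-.2708,-.0934]
o=manip.get_obs();print(o["ee_pos"])
for nm in ("wrist","side","top"):
  w=manip.get_image(nm)
  for l in manip.landmark_of(w,"pink_bar")[:2]: print(nm,l["at"],l["p"],[np.round(proj(w,nestpt(P,bar(q)))) for q in (1.75,1.85,1.93,2)])
  for l in manip.masks_of(w,"pink_bar")[:1]:
    r,c=np.where(l["mask"]);print("mask",l["p"],l["at"],r.min(),r.max(),c.min(),c.max())
  if nm=="wrist":
    g=cv2.cvtColor(w["img"],6);
    print("dark rows near col 240-270:",[(i,int(g[i,240:270].mean())) for i in range(0,330,12)])
for q in (1.82,1.87,1.93): print(toolgoal(P,nestpt(P,bar(q)+[0,0,.003])))
E
```

```text
[ 0.6026 -0.2694  0.3241]
wrist [220.0, 250.4] 0.93 [array([229., 253.]), array([214., 253.]), array([202., 253.]), array([192., 253.])]
mask 0.79 [251.7, 251.9] 206 282 194 308
dark rows near col 240-270: [(0, 55), (12, 55), (24, 54), (36, 54), (48, 55), (60, 121), (72, 123), (84, 125), (96, 125), (108, 123), (120, 125), (132, 127), (144, 127), (156, 127), (168, 126), (180, 125), (192, 123), (204, 123), (216, 38), (228, 30), (240, 37), (252, 37), (264, 36), (276, 82), (288, 62), (300, 54), (312, 69), (324, 71)]
side [117.5, 233.9] 0.86 [array([114., 236.]), array([114., 233.]), array([114., 230.]), array([115., 228.])]
side [298.9, 270.2] 0.52 [array([114., 236.]), array([114., 233.]), array([114., 230.]), array([115., 228.])]
mask 0.58 [126.3, 240.2] 109 150 231 249
mask 0.62 [143.0, 366.1] 139 154 341 375
(array([-0.0065, -0.0004,  0.0768]), array([ 0.0499, -0.0824, -0.0183]), array([ 0.6335, -0.2732,  0.254 ]))
(array([-0.002 , -0.0004,  0.08  ]), array([ 0.0499, -0.0824, -0.0183]), array([ 0.639 , -0.2737,  0.2534]))
(array([ 0.0032, -0.0004,  0.084 ]), array([ 0.0499, -0.0824, -0.0183]), array([ 0.6455, -0.2743,  0.2524]))
```

The camera puts the lid at about 1.82 rad: the pads' swing on release pulled it back a little. Grasping there.

Emit:
{"op": "servo_tool", "data": {
  "series": [-0.0065,-0.0004,0.025,0,0,0,0.3,-0.0065,-0.0004,0.05,0,0,0,0.3,-0.0065,-0.0004,0.068,0,0,0,0.3,-0.0065,-0.0004,0.077,0,0,0,0.3,-0.0065,-0.0004,0.077,0,0,0,0.3,-0.0065,-0.0004,0.077,0,0,0,-0.5,-0.0065,-0.0004,0.077,0,0,0,-1,-0.0065,-0.0004,0.077,0,0,0,-1,-0.0065,-0.0004,0.077,0,0,0,-1,-0.0065,-0.0004,0.077,0,0,0,-1],
  "grip_force": 40
}}

```text
time: 20.4
ee_pos: [0.6341, -0.2727, 0.2552]
tool_rot: [0.967, -0.045, 0.249, 0.012]
ft_force: [1.5, 6.0, 0.1]
width: 0.411
gripper_force: 40.4
```

```bash
python3 - <<'E'
from h import *
np.set_printoptions(precision=4,suppress=True)
P=[.6078,-.2708,-.0934]
o=manip.get_obs();R=Rot.from_quat(o["tool_rot"]).as_matrix();print(o["ft_force"],o["width"],nestR(P[2]).T@(o["ee_pos"]+R[:,2]*.006-[P[0],P[1],.052]))
w=manip.get_image("wrist")
for l in manip.landmark_of(w,"pink_bar")[:2]: print(l["at"],l["p"],[np.round(proj(w,nestpt(P,bar(q)))) for q in (1.7,1.82,1.93)])
for q in np.arange(1.7,-.01,-.1): print(round(q,2),R.T@(nestpt(P,bar(q)+[0,0,.002])-R[:,2]*.006-o["ee_pos"]))
E
```

```text
[1.4604 6.0179 0.1285] 0.41138890524685734 [0.1206 0.0006 0.1597]
[268.9, 252.8] 0.73 [array([297., 253.]), array([267., 253.]), array([241., 253.])]
1.7 [-0.0124  0.0006 -0.0049]
1.6 [-0.0225  0.0006 -0.0093]
1.5 [-0.033   0.0005 -0.0127]
1.4 [-0.0437  0.0005 -0.0151]
1.3 [-0.0546  0.0005 -0.0163]
1.2 [-0.0656  0.0005 -0.0165]
1.1 [-0.0766  0.0005 -0.0156]
1.0 [-0.0874  0.0005 -0.0136]
0.9 [-0.098   0.0005 -0.0105]
0.8 [-0.1082  0.0005 -0.0063]
0.7 [-0.1179  0.0005 -0.0012]
0.6 [-0.1271  0.0005  0.0049]
0.5 [-0.1356  0.0005  0.0118]
0.4 [-0.1434  0.0005  0.0196]
0.3 [-0.1504  0.0005  0.0281]
0.2 [-0.1564  0.0005  0.0373]
0.1 [-0.1616  0.0005  0.047 ]
-0.0 [-0.1657  0.0005  0.0572]
```

Emit:
{"op": "servo_tool", "data": {
  "series": [-0.0124,0,-0.005,0,0,0,-1,-0.0225,0,-0.0093,0,0,0,-1,-0.033,0,-0.0127,0,0,0,-1,-0.0437,0,-0.015,0,0,0,-1,-0.0546,0,-0.0163,0,0,0,-1,-0.0656,0,-0.0165,0,0,0,-1,-0.0766,0,-0.0156,0,0,0,-1,-0.0874,0,-0.0136,0,0,0,-1,-0.098,0,-0.0105,0,0,0,-1,-0.1082,0,-0.0063,0,0,0,-1]
}}

```text
time: 21.5
ee_pos: [0.5368, -0.2635, 0.2093]
tool_rot: [0.967, -0.045, 0.25, 0.012]
ft_force: [-1.2, 8.8, 6.6]
width: 0.41
gripper_force: 42.4
```

Emit:
{"op": "servo_tool", "data": {
  "series": [-0.0097,0,0.0051,0,0,0,-1,-0.0189,0,0.0112,0,0,0,-1,-0.0274,0,0.0181,0,0,0,-1,-0.0352,0,0.0259,0,0,0,-1,-0.0422,0,0.0344,0,0,0,-1,-0.0482,0,0.0436,0,0,0,-1,-0.0534,0,0.0533,0,0,0,-1,-0.0575,0,0.0625,0,0,0,-1,-0.0575,0,0.0635,0,0,0,-1,-0.0575,0,0.0635,0,0,0,-1]
}}

```text
time: 22.5
ee_pos: [0.516, -0.2614, 0.1241]
tool_rot: [0.968, -0.045, 0.248, 0.011]
ft_force: [-5.3, 7.8, 0.4]
width: 0.41
gripper_force: 50.4
```

```bash
python3 - <<'E'
from h import *
np.set_printoptions(precision=4,suppress=True)
P=[.6078,-.2708,-.0934]
o=manip.get_obs();R=Rot.from_quat(o["tool_rot"]).as_matrix();print(o["ft_force"],o["width"],nestR(P[2]).T@(o["ee_pos"]+R[:,2]*.006-[P[0],P[1],.052]))
w=manip.get_image("wrist")
for l in manip.landmark_of(w,"pink_bar")[:2]: print(l["at"],l["p"],[np.round(proj(w,nestpt(P,bar(q)))) for q in (0,.1,.2)])
E
```

```text
[-5.3407  7.8015  0.4216] 0.41024117109567454 [-0.0464  0.0008  0.1015]
[268.1, 249.6] 0.69 [array([265., 254.]), array([269., 254.]), array([270., 254.])]
```

Emit:
{"op": "servo_tool", "data": {
  "series": [0,0,0.002,0,0,0,-1,0,0,0.003,0,0,0,-0.3,0,0,0.003,0,0,0,0.1,0,0,0.003,0,0,0,0.3,0,0,-0.02,0,0,0,0.3,0,0,-0.05,0,0,0,0.3,0,0,-0.055,0,0,0,-1,0,0,-0.055,0,0,0,-1,0,0,-0.055,0,0,0,-1,0,0,-0.055,0,0,0,-1],
  "grip_force": 20
}}

```text
time: 23.6
ee_pos: [0.4901, -0.2595, 0.1713]
tool_rot: [0.968, -0.045, 0.247, 0.012]
ft_force: [0.2, 0.8, -0.3]
width: 0.004
gripper_force: 0.0
```

```bash
python3 - <<'E'
from h import *
np.set_printoptions(precision=4,suppress=True)
P=[.6078,-.2708,-.0934]
o=manip.get_obs();R=Rot.from_quat(o["tool_rot"]).as_matrix();print(o["ft_force"],o["width"],nestR(P[2]).T@(o["ee_pos"]+R[:,2]*.006-[P[0],P[1],.052]))
w=manip.get_image("wrist")
for l in manip.landmark_of(w,"pink_bar")[:2]: print(l["at"],l["p"],[np.round(proj(w,nestpt(P,bar(q)))) for q in (0,.1,.2)])
s=manip.get_image("side")
for l in manip.landmark_of(s,"pink_bar")[:1]: print(l["at"],l["p"],[np.round(proj(s,nestpt(P,bar(q)))) for q in (0,.1,.2)])
E
```

```text
[ 0.1999  0.7533 -0.3329] 0.0035252232265681094 [-0.0465  0.0003  0.1553]
[220.3, 251.0] 0.83 [array([221., 252.]), array([221., 252.]), array([218., 252.])]
[150.7, 266.6] 0.64 [array([151., 268.]), array([148., 269.]), array([145., 269.])]
```

Fingers are shut. I'll press the bar down gently to be sure the lid is fully shut.

Emit:
{"op": "servo_tool", "data": {
  "series": [0.001,0,0.01,0,0,0,-1,0.001,0,0.018,0,0,0,-1,0.001,0,0.021,0,0,0,-1,0.001,0,0.023,0,0,0,-1,0.001,0,0.025,0,0,0,-1,0.001,0,0.026,0,0,0,-1,0.001,0,0.026,0,0,0,-1]
}}

```text
time: 24.5
ee_pos: [0.5035, -0.2609, 0.1499]
tool_rot: [0.968, -0.045, 0.248, 0.012]
ft_force: [0.0, -0.3, -0.4]
width: -0.001
gripper_force: 0.0
```

Emit:
{"op": "servo_tool", "data": {
  "series": [0,0,0.001,0,0,0,-1,0,0,0.002,0,0,0,-1,0,0,0.003,0,0,0,-1,0,0,0.003,0,0,0,-1]
}}

```text
time: 24.9
ee_pos: [0.5049, -0.2612, 0.1475]
tool_rot: [0.968, -0.045, 0.248, 0.012]
ft_force: [-9.9, 2.6, 10.5]
width: 0.001
gripper_force: 6.4
```

Emit:
{"op": "servo_tool", "data": {
  "series": [0,0,-0.02,0,0,0,-1,0,0,-0.06,0,0,0,-1,0,0,-0.1,0,0,0,-1,0,0,-0.13,0,0,0,-1,0,0,-0.13,0,0,0,-1,0,0,-0.13,0,0,0,-1]
}}

```text
time: 25.5
ee_pos: [0.443, -0.2555, 0.2617]
tool_rot: [0.968, -0.045, 0.248, 0.012]
ft_force: [-0.1, 0.3, -0.1]
width: -0.0
gripper_force: 0.0
```

```bash
python3 - <<'E'
from h import *
np.set_printoptions(precision=4,suppress=True)
P=[.6078,-.2708,-.0934]
o=manip.get_obs();print(o["ft_force"],o["ee_pos"],o["time"])
w=manip.get_image("wrist");s=manip.get_image("side");t=manip.get_image("top")
for i in (w,s,t):
  for n,k in (("pink",0),("grey",1),("green",2)):
    for l in manip.landmark_of(i,n+"_bar")[:1]: print(n,l["at"],l["p"],[np.round(proj(i,nestpt(P,bar(q)+[0,.146*k,0]))) for q in (0,.1)])
a=[manip.landmark_of(i,"stamp")[:1] for i in (s,t)]
print(tri(*[ray(i,x[0]["at"]) for i,x in zip((s,t),a) if x]))
for n in ("mug","jar","fruit"):
    for l in manip.landmark_of(t,n)[:1]: print(n,l["at"])
E
```

```text
[-0.1391  0.3208 -0.1159] [ 0.443  -0.2555  0.2617] 25.5
pink [179.8, 248.0] 0.58 [array([182., 251.]), array([180., 251.])]
grey [178.6, 92.5] 0.9 [array([182.,  95.]), array([180.,  89.])]
green [63.4, 250.4] 0.24 [array([182., -56.]), array([181., -67.])]
pink [151.6, 268.4] 0.88 [array([151., 268.]), array([148., 269.])]
grey [170.3, 258.2] 0.96 [array([170., 259.]), array([167., 260.])]
green [198.6, 246.8] 0.57 [array([194., 248.]), array([191., 248.])]
pink [184.4, 352.9] 0.91 [array([185., 354.]), array([185., 355.])]
grey [179.5, 309.7] 0.76 [array([181., 309.]), array([181., 309.])]
green [176.5, 265.8] 0.74 [array([176., 264.]), array([176., 264.])]
(array([0.4628, 0.3142, 0.0149]), [5.3, 5.3])
mug [233.7, 385.8]
jar [140.3, 200.1]
fruit [155.6, 138.7]
```

All three lids read shut, the stamp is on the board, and the mug, jar and bowl haven't moved. Handing in.

```bash
python3 -c "
from bench import manip
print(manip.hand_in())"
```

```text
the job is handed in; nothing more can be done
None
```

I handed the job in at about 26 s of the 72 s allowed, with no verdict returned; by my last camera check the stamp stood upright, released, within about 6 mm of the board's centre, the pink lid was shut, the other two lids looked shut, and the mug, jar and bowl were unmoved; the two blocks were in place when last seen, just after the draw.

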